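# Line up the pantry jars by height

### The job

Stand the four closed glass jars that stand round the wooden board on its four mats, upright, one centred on each mat, in order of height from the red mat: the tallest on the red mat, then the next lower on each following mat, the shortest at the far end. Leave the small drinking glass standing where it is, and let go of everything.

Things in the scene. Friction and masses are not known exactly. Their poses are not given: they have to be found in the camera images.
- jar_tall_mid (a point): A closed round glass jar of dark grey-black tea leaves with a flat grey lid, the tallest of the four jars: 166 mm high, body 64 mm and lid 58 mm in diameter (lid: top 18 mm). Stands upright, loose, about 0.3 to 0.57 kg. Point: on the jar's axis, half-way up (83 mm above its underside); z along the axis, upward.
- jar_mid_mid (a point): A closed round glass jar of pale oats with a flat grey lid, the second tallest: 119 mm high, 57 mm in diameter, straight-sided, lid as wide as the body (lid: top 18 mm). Stands upright, loose, about 0.2 to 0.38 kg. Point: on the jar's axis, half-way up (59.5 mm above its underside); z along the axis, upward.
- jar_low_mid (a point): A closed round glass jar of pale oats with a brass-coloured lid, the second shortest: 89 mm high, 60 mm in diameter, straight-sided, lid as wide as the body (lid: top 18 mm). Stands upright, loose, about 0.15 to 0.27 kg. Point: on the jar's axis, half-way up (44.5 mm above its underside); z along the axis, upward.
- jar_tiny_mid (a point): A closed small round glass jar of dark red preserve with a whitish lid, the shortest: 69 mm high, body 56 mm and lid 53 mm in diameter (lid: top 18 mm). Stands upright, loose, about 0.11 to 0.2 kg. Point: on the jar's axis, half-way up (34.5 mm above its underside); z along the axis, upward.
- mat_red: The red mat, at one end of the row (left or right end, differing from start to start). Round mat, 72 mm across and 4 mm thick, fixed on the wooden board. Origin: centre of its underside, on the board's top; the mat's top, where a jar stands, is 4 mm higher. z up, y along the row of mats, x across it. 
- mat_a: One of the two inner cork-brown mats; it looks like the other two brown ones, and may be the one next to the red mat or the one after it. Round mat, 72 mm across and 4 mm thick, fixed on the wooden board. Origin: centre of its underside, on the board's top; the mat's top, where a jar stands, is 4 mm higher. z up, y along the row of mats, x across it. 
- mat_b: The other inner cork-brown mat. Round mat, 72 mm across and 4 mm thick, fixed on the wooden board. Origin: centre of its underside, on the board's top; the mat's top, where a jar stands, is 4 mm higher. z up, y along the row of mats, x across it. 
- mat_end: The cork-brown mat at the end of the row opposite to the red one. Round mat, 72 mm across and 4 mm thick, fixed on the wooden board. Origin: centre of its underside, on the board's top; the mat's top, where a jar stands, is 4 mm higher. z up, y along the row of mats, x across it. 
- board: Low board of light wood with a brass pull at each end, fixed to the worktop; 360 mm long, 84 mm wide, top 16 mm above the worktop; the pulls stick out 15 mm at the ends, 12 mm high. It carries four mats in one row along its middle, 90 mm from centre to centre. Origin: centre of its underside, on the worktop; y along the board, x across it, z up.
- glass_mid (a point): Small empty clear drinking glass, loose, 48 mm across and 61 mm high, standing upright at the back right; a bystander that stays where it is. Point: on its axis, half-way up (30.5 mm above the worktop); z along its axis.

How it is judged:
By the outcome, as a careful person would: the job done as asked, in the order asked, and still so for the second after the job is handed in, with the robot touching nothing.
It also fails if it takes over 112 s, if anything falls off the work surface, if the arm or the gripper's body presses on something with over 40 N, if the wrist force passes 120 N, or if a joint passes its speed limit or range.

### The arm

A 7-joint arm with a two-finger parallel gripper is mounted at the origin on a cart in front of the work surface, level with it; the furniture and walls round the work are solid. World frame = base frame: x ahead of the robot, y to its left, z up, the work surface at z = 0. Lengths are in m, angles in rad, forces in N, time in s.
With the tool pointing down it reaches from about 0.4 to 0.85 m from the base axis. Payload 4.5 kg.
Tool frame: the origin (TCP) lies at the very end of the fingers, on their centre line; the grasp point (between the pads) lies 19 mm behind it (bot.grip_depth is the distance from the TCP to the grasp point, in m); z points along the fingers, y is the line along which they close (so a half turn about z gives the same grasp; the last joint's range is limited). The gripper opens to 88 mm and grips with 3 to 60 N. Pads are 18 mm wide; open, the fingers measure 123 mm over their backs; the gripper's body (75 mm by 187 mm) begins 45 mm behind the grasp point.
Start: joints at [1.171, 0.689, -0.195, 1.565, 0.157, 0.902, -0.215], TCP at [0.263, -0.567, 0.239] pointing down, gripper open.
Joint ranges: [-3.01, 3.01], [-0.46, 2.08], [-1.47, 1.51], [0.13, 2.56], [-1, 4.14], [0.04, 2.09], [-2.66, 2.66]. Speed limits (rad/s): [2.57, 2.57, 3.14, 3.14, 3.14, 3.14, 3.14].

### API

Orientations are given as a unit quaternion [w, x, y, z].
In Python, from bench import bot gives the robot as it stands.
- The arm moves only by the shell command python3 -m pendant 'ROWS' [OPENING] [FORCE]. ROWS is JSON, one flat list of numbers, 6 for each row, row after row: the shift along the world's x, y, z in units of 60 cm (1.0 is 60 cm), then the turn, a rotation vector about the world's x, y, z in units of 1.5 rad (1.0 is 1.5 rad). In form: [x, y, z, wx, wy, wz, x, y, z, wx, wy, wz, ...]. A call has exactly 10 rows; each row shifts and turns the commanded pose from where the row before left it; what a row does not reach is not made up. A row lasts 1/12 s, in which the tool goes at most 41.7 mm and 7.16 degrees, less where a joint would pass 70% of its speed; a pose out of reach is approached as far as the arm can. A call with a number of a shift or a turn outside -1 to 1 is refused whole. A call with a gripper value outside its range is refused whole. OPENING is the gripper command: -1 is fully open, 1 is shut, values between are in proportion, set as the call begins (- or left out, the last holds). The fingers move at their own pace and stop on an object; FORCE is the grip in N (left out, the last holds). Time passes only in rows, so rows that do not move let the fingers close, or fill a call up. It gives the time, the measured TCP pose, the force, the opening and the grip force at its end, in the units of the state.
- bot.read_state(): the state, without advancing time (a new reading comes with each control period).
- bot.camera(name): name is "side" or "top" or "wrist"; returns a dict with "frame" (400x640x3 uint8, red, green, blue), "intrinsics" (3x3 intrinsics, pixels), "R" (3x3) and "t" (3): a world point X has camera coordinates R X + t; the wrist camera has in their place "hand_eye" (4x4, takes a point from camera to tool coordinates, whose origin is the TCP and whose axes are the flange's). Camera axes: x right, y down, z forward; pixel columns grow to the right and rows downward; lengths in m; the calibration is good to about 2 mm. The wrist camera is an equidistant fisheye: a pixel r from the principal point sees the ray r / f radians off the axis. A picture is of the moment at which its call begins: read the wrist's pose just before it. There is no depth.
- bot.hand_in(): hands the job in; it is judged then, once.
The state is a dict: "time": time; "joint_pos": joint angles; "dq": joint speeds; "tau": joint torques, N m; "position": TCP position; "tool_rot": TCP orientation; "force": force on the tool from outside, world axes, zero at the start; "torque": the same for the moment, N m; "finger_gap": finger opening in m; "grip_force": force on a finger pad.
Only numpy, scipy, OpenCV 4.12 (cv2) and the standard library are available. Lean on these libraries where they do the work, as an engineer would, in place of code of your own. Each camera call takes 0.05 s, during which the arm holds its last target. There are 200 camera calls.

## Working session

There is one attempt and no reset: what is moved stays moved. The work goes in short steps, Python scripts to look and compute and a shell command to move; the robot and the scene stay as the last step left them, time stands still between calls to the robot, and variables do not carry over. Pictures are saved under pics/ and viewed, at most 14 in all, crops included, and the job is handed in when it is done.

```bash
mkdir -p pics; ls; python3 - <<'E'
from bench import bot
import cv2,numpy as np
s=bot.read_state(); print({k:np.round(v,3).tolist() for k,v in s.items()}, bot.grip_depth)
for n in ("top","side"):
    c=bot.camera(n); cv2.imwrite(f"pics/{n}0.png",c["frame"][:,:,::-1]); print(n,c["intrinsics"],c["R"],c["t"])
    np.savez(f"{n}0.npz",**c)
E
```

```text
pics
{'time': 0.0, 'joint_pos': [1.171, 0.69, -0.195, 1.566, 0.157, 0.903, -0.215], 'dq': [0.0, -0.001, -0.0, -0.0, 0.0, -0.0, -0.0], 'tau': [-0.0, -52.756, -1.267, -15.343, -0.053, 0.007, 0.0], 'position': [0.262, -0.567, 0.238], 'tool_rot': [-0.001, 0.977, 0.215, -0.0], 'force': [0.092, -1.042, -0.158], 'torque': [-0.012, -0.003, 0.014], 'grip_force': 0.0, 'finger_gap': 0.088} 0.0187
top [[511.91889422   0.         318.76091812]
 [  0.         511.91889422 199.18320381]
 [  0.           0.           1.        ]] [[ 0.00768889 -0.99996977 -0.0011542 ]
 [-0.9981615  -0.00760558 -0.06013138]
 [ 0.06012078  0.00161442 -0.9981898 ]] [-0.13727615  0.56645755  1.14286331]
side [[509.2727345    0.         321.40416076]
 [  0.         509.2727345  203.59046306]
 [  0.           0.           1.        ]] [[-0.99583262 -0.09116296  0.00259032]
 [-0.04493503  0.46574288 -0.88377848]
 [ 0.07936144 -0.88021184 -0.46789837]] [0.54800229 0.14921741 1.2706991 ]
```

View pics/top0.png

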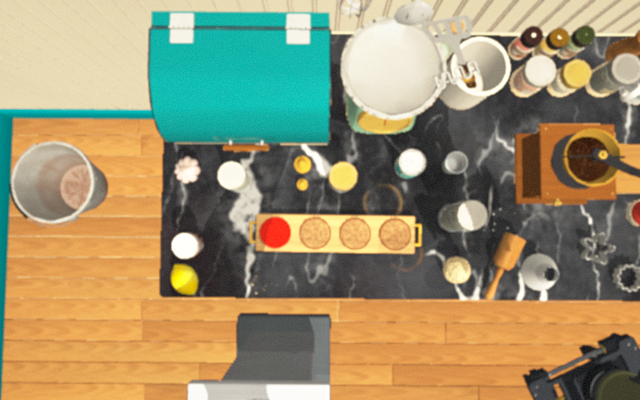

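View pics/side0.png

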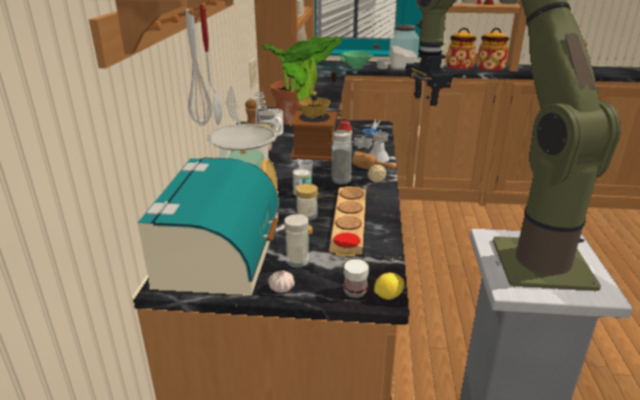

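The pictures show the red mat at top-view pixel (275,232), with three brown mats running right to (395,233). The jars are: oats with a white/grey lid at (231,176), brass lid at (343,176), tea jar at (465,215) and tiny jar at (187,245). The glass is at (456,162), the white thing at (411,163) is a bystander, and the bread box is behind.

```bash
cat > h.py <<'E'
import numpy as np,cv2
def ray(c,u,v,z):
    K,R,t=c["intrinsics"],c["R"],c["t"]
    d=R.T@np.linalg.inv(K)@np.array([u,v,1.]); o=-R.T@t
    return o+d*(z-o[2])/d[2]
def proj(c,X):
    p=c["intrinsics"]@(c["R"]@np.asarray(X,float)+c["t"]); return p[:2]/p[2]
E
python3 - <<'E'
from h import *
c=np.load("top0.npz"); f=c["frame"]
o=-c["R"].T@c["t"]; print("cam",o)
S=8
g=cv2.cvtColor(f,cv2.COLOR_RGB2GRAY)
rows=[("tall",(472,215),.166,.058),("mid",(231,176),.119,.057),("low",(343,176),.089,.060),("tiny",(187,245),.069,.053),
("red",(275,232),.02,.072),("m1",(315,233),.02,.072),("m2",(355,233),.02,.072),("m3",(395,233),.02,.072),("glass",(456,161),.061,.048)]
vis=cv2.resize(f[:,:,::-1][120:300,150:510],None,fx=2,fy=2,interpolation=cv2.INTER_CUBIC)
for n,(u,v),z,D in rows:
    r=512*D/2/(o[2]-z); h=25
    crop=cv2.resize(f[v-h:v+h+1,u-h:u+h+1],None,fx=S,fy=S,interpolation=cv2.INTER_CUBIC)
    best=None
    for ch in [cv2.cvtColor(crop,cv2.COLOR_RGB2GRAY)]+list(cv2.split(cv2.cvtColor(crop,cv2.COLOR_RGB2HSV)))[1:2]:
        H=cv2.HoughCircles(cv2.GaussianBlur(ch,(9,9),0),cv2.HOUGH_GRADIENT,1,200,param1=60,param2=8,minRadius=int(S*r*.93),maxRadius=int(S*r*1.08))
        if H is None: print(n,"none"); continue
        x,y,rr=H[0][0]; uu,vv=u-h+(x+.5)/S-.5,v-h+(y+.5)/S-.5
        print(n,round(uu,1),round(vv,1),"r",round(rr/S,2),"exp",round(r,2),np.round(ray(c,uu,vv,z),4))
        cv2.circle(vis,(int((uu-150)*2),int((vv-120)*2)),int(rr/S*2),(255,0,255) if best else (0,255,0),1); best=1
cv2.imwrite("pics/vis1.png",vis)
E
```

```text
cam [ 0.49776178 -0.13480882  1.17469793]
tall 472.0 214.5 r 15.11 exp 14.72 [ 0.5306 -0.4352  0.166 ]
tall none
mid 231.0 174.9 r 14.11 exp 13.82 [0.6104 0.0491 0.119 ]
mid none
low 342.6 175.4 r 14.49 exp 14.15 [ 0.6144 -0.1835  0.089 ]
low 343.1 175.0 r 15.04 exp 14.15 [ 0.6152 -0.1846  0.089 ]
tiny 184.0 245.2 r 13.18 exp 12.27 [0.4628 0.1563 0.069 ]
tiny 184.2 245.4 r 12.22 exp 12.27 [0.4625 0.1558 0.069 ]
red 274.1 231.6 r 15.95 exp 15.96 [ 0.4934 -0.033   0.02  ]
red 274.6 232.0 r 15.5 exp 15.96 [ 0.4925 -0.0342  0.02  ]
m1 314.2 232.6 r 16.15 exp 15.96 [ 0.4918 -0.1234  0.02  ]
m1 304.0 237.8 r 15.08 exp 15.96 [ 0.4801 -0.1004  0.02  ]
m2 354.4 232.4 r 15.5 exp 15.96 [ 0.4931 -0.2137  0.02  ]
m2 none
m3 394.0 233.4 r 15.79 exp 15.96 [ 0.4915 -0.3028  0.02  ]
m3 400.6 238.0 r 16.36 exp 15.96 [ 0.4813 -0.3177  0.02  ]
glass 455.9 161.9 r 11.8 exp 11.03 [ 0.6489 -0.4324  0.061 ]
glass 443.5 169.2 r 11.39 exp 11.03 [ 0.6325 -0.4052  0.061 ]
```

View pics/vis1.png

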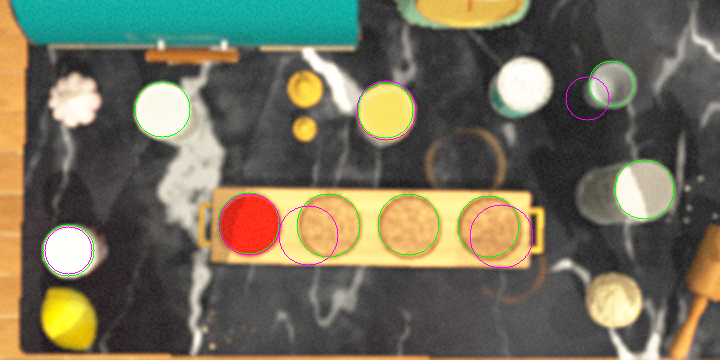

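Heights, sizes and the 90 mm mat spacing all agree: mats lie at x≈0.4925 and y = -0.0335, -0.1235, -0.2135, -0.303. I'll start with the tall jar, closing along x, and move above it first.

```bash
python3 -m pendant '[0.0448,0.022,0,0,0,0.0759, 0.0448,0.022,0,0,0,0.0759, 0.0448,0.022,0,0,0,0.0759, 0.0448,0.022,0,0,0,0.0759, 0.0448,0.022,0,0,0,0.0759, 0.0448,0.022,0,0,0,0.0759, 0.0448,0.022,0,0,0,0.0759, 0.0448,0.022,0,0,0,0.0759, 0.0448,0.022,0,0,0,0.0759, 0.0448,0.022,0,0,0,0.0759]' -1 20; python3 - <<'E'
from bench import bot
import numpy as np,cv2
for i in range(2):
    s=bot.read_state(); c=bot.camera("wrist")
print({k:np.round(s[k],4).tolist() for k in ("time","position","tool_rot","joint_pos","force")})
print(c["intrinsics"],c["hand_eye"]); np.savez("w1.npz",pos=s["position"],q=s["tool_rot"],**c)
cv2.imwrite("pics/w1.png",c["frame"][:,:,::-1])
E
```

```text
time: 0.93
position: [0.5323, -0.4343, 0.2382]
tool_rot: [-0.001, 0.705, 0.71, -0.0]
force: [0.4, -0.1, -0.4]
finger_gap: 0.088
grip_force: 0.0
{'time': 0.9833, 'position': [0.5394, -0.4282, 0.2383], 'tool_rot': [0.0003, 0.6999, 0.7142, 0.0041], 'joint_pos': [0.8419, 0.8117, -0.4877, 1.3412, 0.3868, 1.0802, 0.3235], 'force': [3.5592, 2.8712, 0.8875]}
[[309.70691629   0.         312.76043587]
 [  0.         309.70691629 201.90909422]
 [  0.           0.           1.        ]] [[ 1.31512607e-05 -9.59682741e-01 -2.81085460e-01  7.17407302e-02]
 [ 9.99999334e-01  3.36898269e-04 -1.10345161e-03 -9.44240779e-04]
 [ 1.15366067e-03 -2.81085258e-01  9.59682107e-01 -1.45362412e-01]
 [ 0.00000000e+00  0.00000000e+00  0.00000000e+00  1.00000000e+00]]
```

View pics/w1.png

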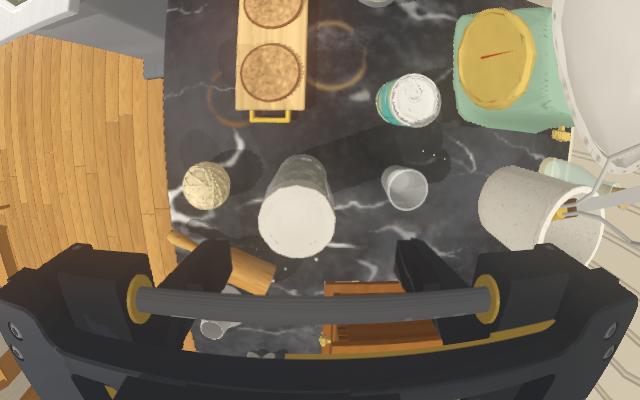

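The lid of the tall jar shows at about (297,221) in the wrist view, and the ball, glass and teal cup are clear of the fingers. The arm was still settling, so I'll measure again now that it is at rest.

```bash
cat >> h.py <<'E'
from scipy.spatial.transform import Rotation as Ro
def wpose(s,c):
    q=np.asarray(s["tool_rot"]); R=Ro.from_quat([q[1],q[2],q[3],q[0]]).as_matrix()
    H=c["hand_eye"]; return R@H[:3,:3], R@H[:3,3]+np.asarray(s["position"])
def wray(s,c,u,v,z):
    K=c["intrinsics"]; dx,dy=u-K[0,2],v-K[1,2]; r=np.hypot(dx,dy); th=r/K[0,0]
    d=np.array([np.sin(th)*dx/r,np.sin(th)*dy/r,np.cos(th)]); A,o=wpose(s,c); d=A@d
    return o+d*(z-o[2])/d[2]
def wproj(s,c,X):
    A,o=wpose(s,c); p=A.T@(np.asarray(X)-o); K=c["intrinsics"]; rho=np.hypot(p[0],p[1]); th=np.arctan2(rho,p[2])
    return np.array([K[0,2]+K[0,0]*th*p[0]/rho,K[1,2]+K[0,0]*th*p[1]/rho])
def wfind(s,c,X,D,h=1.6):
    """circle (diameter D, horizontal, expected at X) in the wrist view -> world: fit ellipse points by plane casting edges"""
    f=c["frame"]; u0=wproj(s,c,X)
    # rectify onto the plane z=X[2]: 0.25 mm per pixel
    n=int(D*h/.0005); g=(np.arange(n)-n/2)*.0005
    mx=np.zeros((n,n),np.float32); my=mx.copy()
    for i,a in enumerate(g):
        for j,b in enumerate(g):
            mx[i,j],my[i,j]=wproj(s,c,[X[0]-a,X[1]-b,X[2]])
    im=cv2.remap(f,mx,my,cv2.INTER_LINEAR)
    out=[]
    hsv=cv2.cvtColor(im,cv2.COLOR_RGB2HSV)
    for ch in (cv2.cvtColor(im,cv2.COLOR_RGB2GRAY),hsv[:,:,1]):
        r=D/2/.0005
        Hc=cv2.HoughCircles(cv2.GaussianBlur(ch,(5,5),0),cv2.HOUGH_GRADIENT,1,500,param1=60,param2=8,minRadius=int(r*.93),maxRadius=int(r*1.07))
        if Hc is not None:
            x,y,rr=Hc[0][0]; out.append([X[0]-(y-n/2)*.0005,X[1]-(x-n/2)*.0005,rr*.0005*2])
            cv2.circle(im,(int(x),int(y)),int(rr),(0,255,0),1)
    return np.round(out,4),im
E
python3 - <<'E'
from bench import bot
from h import *
s=bot.read_state(); c=bot.camera("wrist")
print({k:np.round(s[k],4).tolist() for k in ("time","position","tool_rot","force")})
print(wproj(s,c,[.531,-.435,.166]))
o,im=wfind(s,c,[.531,-.435,.166],.058); print(o)
o2,im2=wfind(s,c,[.492,-.303,.02],.072); print(o2)
o3,im3=wfind(s,c,[.492,-.2135,.02],.072); print(o3)
z=[cv2.resize(i,(200,200)) for i in (im,im2,im3)]
cv2.imwrite("pics/w2.png",np.hstack(z)[:,:,::-1])
E
```

```text
{'time': 1.0333, 'position': [0.537, -0.4294, 0.2382], 'tool_rot': [-0.0003, 0.7029, 0.7113, 0.0033], 'force': [0.0067, 0.8916, 0.2001]}
[305.78724383 219.85671786]
[[ 0.526  -0.4365  0.058 ]]
[[ 0.4868 -0.3058  0.0709]
 [ 0.4872 -0.3072  0.0687]]
[[ 0.4878 -0.2162  0.0718]
 [ 0.4872 -0.2162  0.0713]]
```

View pics/w2.png

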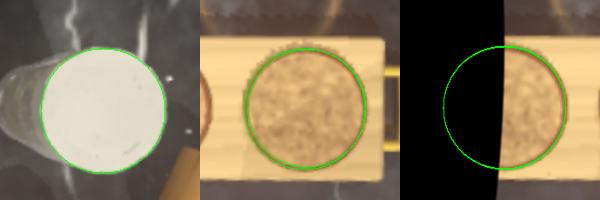

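The circles fit well. The wrist readings show a common offset of about -5 mm in x and -2 mm in y, while the arm is still settling. I'll settle it a little lower and check once more.

```bash
python3 -m pendant '[0,0,-0.02,0,0,0, 0,0,-0.02,0,0,0, 0,0,0,0,0,0, 0,0,0,0,0,0, 0,0,0,0,0,0, 0,0,0,0,0,0, 0,0,0,0,0,0, 0,0,0,0,0,0, 0,0,0,0,0,0, 0,0,0,0,0,0]'; python3 - <<'E'
from bench import bot
from h import *
s=bot.read_state(); c=bot.camera("wrist")
print({k:np.round(s[k],4).tolist() for k in ("time","position","tool_rot","force")})
for X,D in (([.531,-.435,.166],.058),([.492,-.303,.02],.072),([.492,-.2135,.02],.072)):
    print(wfind(s,c,X,D)[0])
E
```

```text
time: 1.92
position: [0.5316, -0.4351, 0.215]
tool_rot: [0.0, 0.707, 0.708, 0.0]
force: [-0.3, -0.2, 0.6]
finger_gap: 0.0877
grip_force: 0.0
{'time': 1.9167, 'position': [0.5316, -0.4351, 0.215], 'tool_rot': [0.0002, 0.7066, 0.7077, 0.0001], 'force': [-0.3325, -0.1991, 0.5928]}
[[ 0.5255 -0.437   0.0579]
 [ 0.524  -0.433   0.0603]]
[[ 0.4868 -0.3058  0.072 ]
 [ 0.4868 -0.3058  0.0715]]
[[ 0.4878 -0.2172  0.071 ]
 [ 0.4872 -0.2178  0.0693]]
```

The wrist offset is consistent at -5/-2.5 mm against the top view, so jar-to-mat distances agree. I'll squeeze the tall jar gently in place. The fingers centre it in x, which shows me the true camera bias.

```bash
python3 -m pendant '[-0.005,-0.002,0,0,0,0, 0,0,-0.0347,0,0,0, 0,0,-0.0347,0,0,0, 0,0,-0.0347,0,0,0, 0,0,-0.0347,0,0,0, 0,0,-0.0347,0,0,0, 0,0,0,0,0,0, 0,0,0,0,0,0, 0,0,0,0,0,0, 0,0,0,0,0,0]' -1; python3 -m pendant '[0,0,0,0,0,0, 0,0,0,0,0,0, 0,0,0,0,0,0, 0,0,0,0,0,0, 0,0,0,0,0,0, 0,0,0,0,0,0, 0,0,0,0,0,0, 0,0,0,0,0,0, 0,0,0,0,0,0, 0,0,0,0,0,0]' 1 20
```

```text
time: 2.8
position: [0.5295, -0.4369, 0.1124]
tool_rot: [0.001, 0.707, 0.708, 0.0]
force: [0.6, -0.2, -0.2]
finger_gap: 0.0884
grip_force: 0.0
time: 3.63
position: [0.5287, -0.4364, 0.111]
tool_rot: [0.0, 0.707, 0.708, 0.0]
force: [0.1, -0.3, 5.0]
finger_gap: 0.0616
grip_force: 20.0
```

Gripped at 61.6 mm, which is plausible near the shoulder. Now I'll open, rise and look.

```bash
python3 -m pendant '[0,0,0,0,0,0, 0,0,0,0,0,0, 0,0,0,0,0,0, 0,0,0,0,0,0, 0,0,0.0347,0,0,0, 0,0,0.0347,0,0,0, 0,0,0.0347,0,0,0, 0,0,0.0347,0,0,0, 0,0,0.0347,0,0,0, 0,0,0,0,0,0]' -1; python3 -m pendant '[0,0,0,0,0,0, 0,0,0,0,0,0, 0,0,0,0,0,0, 0,0,0,0,0,0, 0,0,0,0,0,0, 0,0,0,0,0,0, 0,0,0,0,0,0, 0,0,0,0,0,0, 0,0,0,0,0,0, 0,0,0,0,0,0]'; python3 - <<'E'
from bench import bot
from h import *
s=bot.read_state(); c=bot.camera("wrist")
print({k:np.round(s[k],4).tolist() for k in ("time","position","tool_rot","force")})
for X,D in (([.531,-.435,.166],.058),([.492,-.303,.02],.072),([.492,-.2135,.02],.072)):
    o,im=wfind(s,c,X,D); print(o)
    if D==.058: cv2.imwrite("pics/w3.png",im[:,:,::-1])
c=bot.camera("side"); np.savez("side1.npz",**c)
E
```

```text
time: 4.47
position: [0.5309, -0.4374, 0.2192]
tool_rot: [0.004, 0.707, 0.707, 0.001]
force: [0.8, -0.6, 0.1]
finger_gap: 0.0883
grip_force: 0.0
time: 5.3
position: [0.5285, -0.4363, 0.2148]
tool_rot: [0.0, 0.707, 0.708, 0.0]
force: [-0.3, -0.7, 0.1]
finger_gap: 0.0884
grip_force: 0.0
{'time': 5.3, 'position': [0.5285, -0.4363, 0.2148], 'tool_rot': [0.0, 0.7066, 0.7076, 0.0], 'force': [-0.3084, -0.674, 0.0634]}
[[ 0.528  -0.4365  0.058 ]
 [ 0.528  -0.437   0.058 ]]
[[ 0.4868 -0.3062  0.0709]
 [ 0.4868 -0.3058  0.0711]]
[[ 0.4878 -0.2152  0.074 ]
 [ 0.4878 -0.2172  0.07  ]]
```

After the squeeze the wrist reads jar x 0.528 against TCP 0.5285, so the wrist camera is the true one. The top view is about +5/+2.5 mm off. Now I'll grasp for real.

```bash
python3 -m pendant '[0,-0.001,0,0,0,0, 0,0,-0.0347,0,0,0, 0,0,-0.0347,0,0,0, 0,0,-0.0347,0,0,0, 0,0,-0.0347,0,0,0, 0,0,-0.0347,0,0,0, 0,0,0,0,0,0, 0,0,0,0,0,0, 0,0,0,0,0,0, 0,0,0,0,0,0]' -1; python3 -m pendant '[0,0,0,0,0,0, 0,0,0,0,0,0, 0,0,0,0,0,0, 0,0,0,0,0,0, 0,0,0,0,0,0, 0,0,0,0,0,0, 0,0,0,0,0,0, 0,0,0,0,0,0, 0,0,0,0,0,0, 0,0,0,0,0,0]' 1 30;  python3 -m pendant '[0,0,0.01,0,0,0, 0,0,0.02,0,0,0, 0,0,0.025,0,0,0, 0,0,0.025,0,0,0, 0,0,0.025,0,0,0, 0,0,0.025,0,0,0, 0,0,0.01,0,0,0, 0,0,0,0,0,0, 0,0,0,0,0,0, 0,0,0,0,0,0]'
```

```text
time: 6.23
position: [0.5296, -0.4375, 0.1125]
tool_rot: [0.002, 0.707, 0.708, 0.0]
force: [-0.4, 0.6, -0.2]
finger_gap: 0.0881
grip_force: 0.0
time: 7.07
position: [0.5288, -0.4371, 0.111]
tool_rot: [0.0, 0.707, 0.708, 0.0]
force: [-0.4, 0.5, 3.1]
finger_gap: 0.0611
grip_force: 30.0
time: 7.9
position: [0.5276, -0.4365, 0.1934]
tool_rot: [-0.001, 0.707, 0.708, -0.0]
force: [0.0, -0.1, -4.6]
finger_gap: 0.0612
grip_force: 30.0
```

```bash
python3 -m pendant '[-0.003,0.02,0,0,0,0, -0.008,0.045,0,0,0,0, -0.008,0.052,0,0,0,0, -0.01,0.055,0,0,0,0, -0.01,0.055,0,0,0,0, -0.01,0.055,0,0,0,0, -0.008,0.052,0,0,0,0, -0.006,0.04,0,0,0,0, -0.003,0.02,0,0,0,0, 0,0,0,0,0,0]';  python3 -m pendant '[0,0,0,0,0,0, 0,0,0,0,0,0, 0,0,0,0,0,0, 0,0,0,0,0,0, 0,0,0,0,0,0, 0,0,0,0,0,0, 0,0,0,0,0,0, 0,0,0,0,0,0, 0,0,0,0,0,0, 0,0,0,0,0,0]'; python3 - <<'E'
from bench import bot
from h import *
s=bot.read_state(); c=bot.camera("wrist"); np.savez("w4.npz",pos=s["position"],q=s["tool_rot"],**c)
print({k:np.round(s[k],4).tolist() for k in ("time","position","tool_rot","force")})
ims=[]
for X,D in (([.488,-.0365,.02],.072),([.487,-.1265,.02],.072),([.6055,.0465,.119],.057),([.61,-.187,.089],.06),([.458,.1535,.069],.053)):
    o,im=wfind(s,c,X,D); print(o); ims.append(cv2.resize(im,(160,160)))
v=np.vstack([cv2.resize(c["frame"],(640,400)),np.hstack(ims+[ims[0][:, :0]])[:, :640] if 0 else cv2.resize(np.hstack(ims),(640,128))])
cv2.imwrite("pics/w4.png",v[:,:,::-1])
E
```

```text
time: 8.73
position: [0.4886, -0.1968, 0.1944]
tool_rot: [-0.001, 0.705, 0.71, 0.0]
force: [0.3, -0.1, -4.4]
finger_gap: 0.0613
grip_force: 30.0
time: 9.57
position: [0.4889, -0.2005, 0.1946]
tool_rot: [0.0, 0.707, 0.708, 0.0]
force: [0.1, 0.4, -3.6]
finger_gap: 0.0613
grip_force: 30.0
{'time': 9.5667, 'position': [0.4889, -0.2005, 0.1946], 'tool_rot': [0.0, 0.7065, 0.7077, 0.0], 'force': [0.1101, 0.421, -3.6242]}
[[ 0.4888 -0.0362  0.0709]
 [ 0.4882 -0.0362  0.071 ]]
[[ 0.4882 -0.1257  0.0709]
 [ 0.4878 -0.1257  0.0713]]
[]
[[ 0.6102 -0.1848  0.0589]
 [ 0.6042 -0.1818  0.0601]]
[]
```

View pics/w4.png

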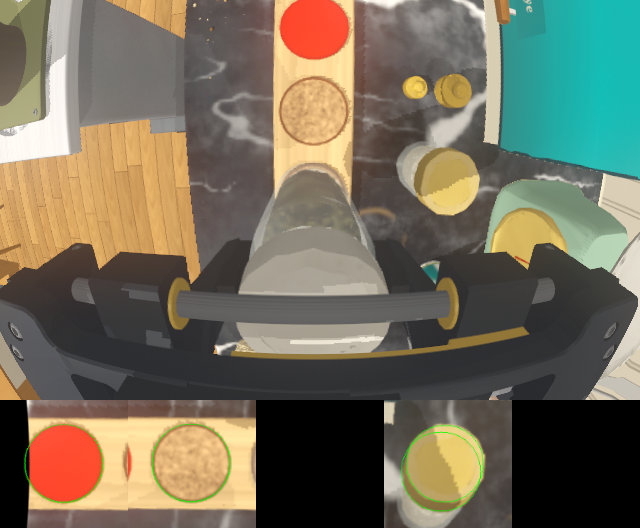

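The red mat is cleanly found at (0.4886,-0.0362). I'll move over it and lower the jar.

```bash
python3 -m pendant '[0,0.015,0,0,0,0, 0,0.03,0,0,0,0, 0,0.045,0,0,0,0, 0,0.05,0,0,0,0, 0,0.05,0,0,0,0, 0,0.045,0,0,0,0, 0,0.025,0,0,0,0, 0,0.0135,0,0,0,0, 0,0,0,0,0,0, 0,0,0,0,0,0]'; python3 -m pendant '[0,0,0,0,0,0, 0,0,0,0,0,0, 0,0,-0.02,0,0,0, 0,0,-0.025,0,0,0, 0,0,-0.025,0,0,0, 0,0,-0.02,0,0,0, 0,0,-0.01,0,0,0, 0,0,-0.005,0,0,0, 0,0,0,0,0,0, 0,0,0,0,0,0]'; python3 -m pendant '[0,0,0,0,0,0, 0,0,0,0,0,0, 0,0,0,0,0,0, 0,0,0,0,0,0, 0,0,0,0,0,0, 0,0,0,0,0,0, 0,0,0,0,0,0, 0,0,0,0,0,0, 0,0,0,0,0,0, 0,0,0,0,0,0]'
```

```text
time: 10.45
position: [0.4888, -0.0369, 0.1946]
tool_rot: [0.0, 0.707, 0.708, -0.0]
force: [-0.1, -1.0, -5.3]
finger_gap: 0.0617
grip_force: 30.0
time: 11.28
position: [0.4894, -0.0367, 0.132]
tool_rot: [0.0, 0.707, 0.707, 0.0]
force: [-0.3, 0.5, -5.1]
finger_gap: 0.0613
grip_force: 30.0
time: 12.12
position: [0.4889, -0.0364, 0.1316]
tool_rot: [-0.0, 0.707, 0.708, 0.0]
force: [-1.0, 0.0, -4.6]
finger_gap: 0.061
grip_force: 30.0
```

```bash
python3 -m pendant '[0,0,-0.001,0,0,0, 0,0,-0.001,0,0,0, 0,0,0,0,0,0, 0,0,0,0,0,0, 0,0,0,0,0,0, 0,0,0,0,0,0, 0,0,0,0,0,0, 0,0,0,0,0,0, 0,0,0,0,0,0, 0,0,0,0,0,0]'
```

```text
time: 12.95
position: [0.4891, -0.0362, 0.1309]
tool_rot: [0.0, 0.707, 0.708, 0.0]
force: [-1.2, 0.1, 6.2]
finger_gap: 0.0615
grip_force: 30.0
```

It touches down; now release and rise.

```bash
python3 -m pendant '[0,0,0,0,0,0, 0,0,0,0,0,0, 0,0,0,0,0,0, 0,0,0,0,0,0, 0,0,0.02,0,0,0, 0,0,0.04,0,0,0, 0,0,0.04,0,0,0, 0,0,0.04,0,0,0, 0,0,0.017,0,0,0, 0,0,0,0,0,0]' -1; python3 -m pendant '[0,0,0,0,0,0.02, 0,0,0,0,0,0.06, 0.02,0.02,0,0,0,0.08, 0.03,0.03,0,0,0,0.08, 0.04,0.04,0,0,0,0.08, 0.03,0.03,0,0,0,0.08, 0.02,0.01,0,0,0,0.08, 0,0,0,0,0,0.08, 0,0,0,0,0,0.08, 0,0,0,0,0,0.08]';  python3 -m pendant '[0,0,0,0,0,0.08, 0,0,0,0,0,0.08, 0,0,0,0,0,0.08, 0,0,0,0,0,0.06, 0,0,0,0,0,0.0272, 0,0,0,0,0,0, 0,0,0,0,0,0, 0,0,0,0,0,0, 0,0,0,0,0,0, 0,0,0,0,0,0]'; python3 - <<'E'
from bench import bot
from h import *
s=bot.read_state(); c=bot.camera("wrist")
print({k:np.round(s[k],4).tolist() for k in ("time","position","tool_rot","joint_pos")})
ims=[]
for X,D in (([.4887,-.036,.186],.058),([.6055,.0465,.119],.057)):
    o,im=wfind(s,c,X,D); print(o); ims.append(cv2.resize(im,(160,160)))
v=np.vstack([c["frame"],cv2.resize(np.hstack(ims),(640,200))])
cv2.imwrite("pics/w5.png",v[:,:,::-1])
E
```

```text
time: 13.78
position: [0.4906, -0.0364, 0.2268]
tool_rot: [0.002, 0.707, 0.707, 0.002]
force: [-0.2, -0.1, 1.5]
finger_gap: 0.0879
grip_force: 0.0
time: 14.62
position: [0.5722, 0.0417, 0.2226]
tool_rot: [-0.001, 0.238, 0.971, -0.0]
force: [-1.1, -1.0, -0.7]
finger_gap: 0.0882
grip_force: 0.0
time: 15.45
position: [0.5729, 0.0416, 0.2245]
tool_rot: [-0.0, -0.001, 1.0, -0.0]
force: [0.1, -0.6, 0.6]
finger_gap: 0.0879
grip_force: 0.0
{'time': 15.45, 'position': [0.5729, 0.0416, 0.2245], 'tool_rot': [-0.0001, -0.0007, 1.0, -0.0001], 'joint_pos': [0.326, 0.7625, -0.864, 1.7184, 0.6801, 0.9886, 0.777]}
[[ 0.4847 -0.036   0.0581]
 [ 0.4847 -0.036   0.0579]]
[[0.6068 0.0473 0.0561]]
```

View pics/w5.png

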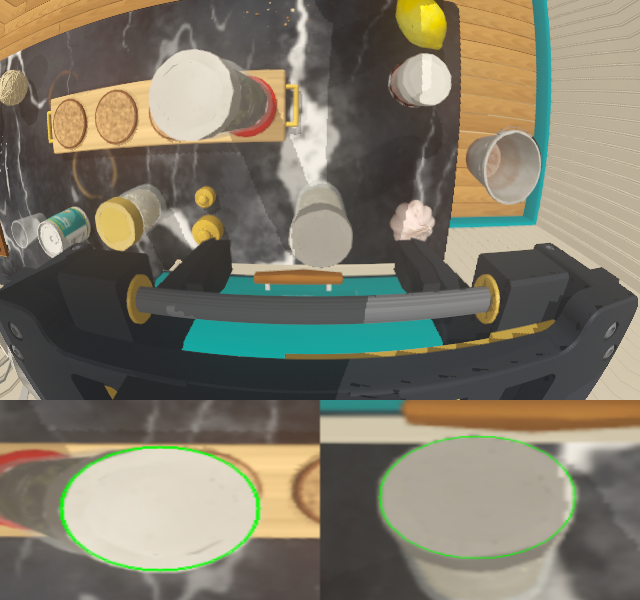

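The wrist view shows the tall jar standing on red (lid at (190,95)), the mid jar lid at (321,235), the bread-box handle just behind it, and garlic at right. By triangulation the handle is at x≈0.664, z≈0.07, which clears the 75 mm-wide body. I'll grasp the mid jar closing along y.

```bash
python3 -m pendant '[0.02,0.004,0,0,0,0, 0.025,0.005,0,0,0,0, 0.01,0,-0.02,0,0,0, 0,0,-0.04,0,0,0, 0,0,-0.05,0,0,0, 0,0,-0.05,0,0,0, 0,0,-0.05,0,0,0, 0,0,-0.035,0,0,0, 0,0,-0.016,0,0,0, 0,0,0,0,0,0]' -1; python3 -m pendant '[0,0,0,0,0,0, 0,0,0,0,0,0, 0,0,0,0,0,0, 0,0,0,0,0,0, 0,0,0,0,0,0, 0,0,0,0,0,0, 0,0,0,0,0,0, 0,0,0,0,0,0, 0,0,0,0,0,0, 0,0,0,0,0,0]' 1 25; python3 - <<'E'
from bench import bot
from h import *
c=bot.camera("top"); np.savez("top1.npz",**c); cv2.imwrite("pics/top1.png",cv2.resize(c["frame"][120:300,150:510],None,fx=2,fy=2,interpolation=cv2.INTER_CUBIC)[:,:,::-1])
E
```

```text
time: 16.33
position: [0.604, 0.0464, 0.0653]
tool_rot: [-0.002, -0.001, 1.0, -0.0]
force: [0.7, -0.2, 0.5]
finger_gap: 0.0883
grip_force: 0.0
time: 17.17
position: [0.6066, 0.0473, 0.0689]
tool_rot: [0.001, -0.001, 1.0, 0.0]
force: [-0.5, 0.5, 5.4]
finger_gap: 0.0546
grip_force: 24.9
```

View pics/top1.png

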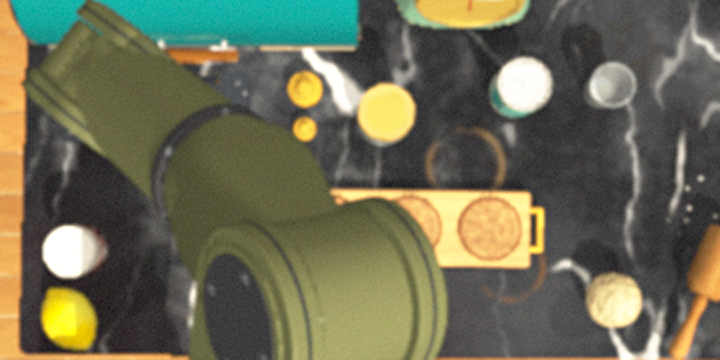

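Gripped (54.6 mm, with the usual pad give). The top view is blocked by the arm, so I'll carry on: lift, move along -y behind the board, and turn back to close along x.

```bash
python3 -m pendant '[0,0,0.01,0,0,0, 0,0,0.025,0,0,0, 0,0,0.04,0,0,0, 0,0,0.045,0,0,0, 0,0,0.035,0,0,0, 0,0,0.02,0,0,0, 0,0,0.007,0,0,0, 0,0,0,0,0,0, 0,0,0,0,0,0, 0,0,0,0,0,0]'; python3 -m pendant '[0,-0.01,0,0,0,-0.02, 0,-0.025,0,0,0,-0.06, 0,-0.035,0,0,0,-0.08, 0,-0.045,0,0,0,-0.08, 0,-0.05,0,0,0,-0.08, 0,-0.05,0,0,0,-0.08, 0,-0.04,0,0,0,-0.08, 0,-0.024,0,0,0,-0.08, 0,-0.01,0,0,0,-0.08, 0,0,0,0,0,-0.08]';  python3 -m pendant '[0,0,0,0,0,-0.08, 0,0,0,0,0,-0.08, 0,0,0,0,0,-0.08, 0,0,0,0,0,-0.06, 0,0,0,0,0,-0.0272, 0,0,0,0,0,0, 0,0,0,0,0,0, 0,0,0,0,0,0, 0,0,0,0,0,0, 0,0,0,0,0,0]'; python3 - <<'E'
from bench import bot
from h import *
s=bot.read_state(); c=bot.camera("wrist"); t=bot.camera("top"); np.savez("top2.npz",**t)
print({k:np.round(s[k],4).tolist() for k in ("time","position","tool_rot","joint_pos")})
ims=[]
for X,D in (([.4887,-.036,.186],.058),([.606,-.126,.222],.057),([.6105,-.186,.089],.06),([.488,-.126,.02],.072)):
    o,im=wfind(s,c,X,D); print(o); ims.append(cv2.resize(im,(160,160)))
v=np.vstack([c["frame"],np.hstack(ims)])
v=np.hstack([cv2.resize(v,None,fx=.7,fy=.7),cv2.resize(t["frame"][100:300,150:510],None,fx=.97,fy=1.96)])
cv2.imwrite("pics/w6.png",v[:,:,::-1])
E
```

```text
time: 18.05
position: [0.605, 0.0464, 0.1758]
tool_rot: [-0.001, -0.001, 1.0, -0.0]
force: [0.1, -0.7, -2.5]
finger_gap: 0.0541
grip_force: 24.8
time: 18.88
position: [0.6049, -0.1303, 0.176]
tool_rot: [-0.0, 0.519, 0.855, -0.001]
force: [-0.3, -0.5, -2.7]
finger_gap: 0.0545
grip_force: 24.8
time: 19.72
position: [0.6058, -0.1265, 0.177]
tool_rot: [-0.0, 0.706, 0.708, -0.0]
force: [-0.9, 0.6, -1.9]
finger_gap: 0.0541
grip_force: 24.8
{'time': 19.7167, 'position': [0.6058, -0.1265, 0.177], 'tool_rot': [-0.0002, 0.7065, 0.7077, -0.0], 'joint_pos': [0.3663, 0.7801, -0.4267, 1.6368, 0.4111, 0.8153, -0.2351]}
[[ 0.4882 -0.0355  0.0589]
 [ 0.4982 -0.0385  0.0578]]
[[ 0.6038 -0.1328  0.0583]
 [ 0.6042 -0.1262  0.055 ]]
[[ 0.6028 -0.1782  0.0578]]
[[ 0.4882 -0.1258  0.0709]
 [ 0.4882 -0.1258  0.0712]]
```

View pics/w6.png

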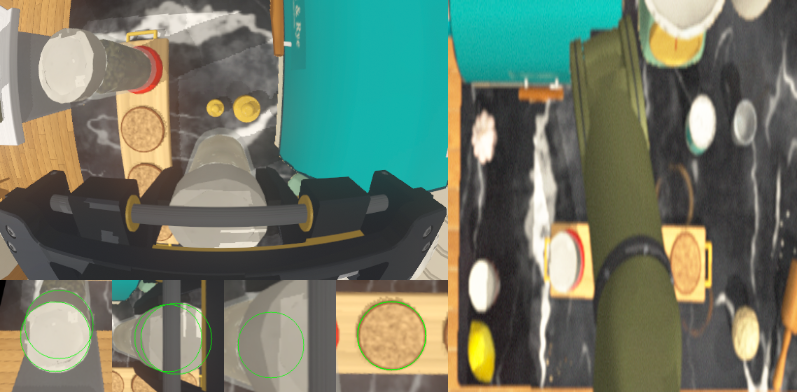

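The tall jar reads (0.488,-0.0355), well on the red mat, and m1 is at (0.488,-0.1258). Moving over m1 and lowering.

```bash
python3 -m pendant '[-0.01,0.0013,0,0,0,0, -0.025,0,0,0,0,0, -0.035,0,0,0,0,0, -0.04,0,0,0,0,0, -0.04,0,0,0,0,0, -0.03,0,0,0,0,0, -0.0113,0,0,0,0,0, -0.005,0,0,0,0,0, 0,0,0,0,0,0, 0,0,0,0,0,0]'; python3 -m pendant '[0,0,0,0,0,0, 0,0,-0.015,0,0,0, 0,0,-0.03,0,0,0, 0,0,-0.035,0,0,0, 0,0,-0.03,0,0,0, 0,0,-0.02,0,0,0, 0,0,-0.01,0,0,0, 0,0,-0.004,0,0,0, 0,0,0,0,0,0, 0,0,0,0,0,0]';  python3 -m pendant '[0,0,-0.001,0,0,0, 0,0,0,0,0,0, 0,0,-0.001,0,0,0, 0,0,0,0,0,0, 0,0,0,0,0,0, 0,0,0,0,0,0, 0,0,0,0,0,0, 0,0,0,0,0,0, 0,0,0,0,0,0, 0,0,0,0,0,0]'
```

```text
time: 20.65
position: [0.4898, -0.1255, 0.1775]
tool_rot: [0.001, 0.707, 0.708, 0.001]
force: [0.1, -0.5, -2.6]
finger_gap: 0.0543
grip_force: 24.8
time: 21.48
position: [0.4887, -0.1256, 0.0911]
tool_rot: [0.0, 0.707, 0.708, 0.0]
force: [-0.2, 0.0, -2.5]
finger_gap: 0.0545
grip_force: 24.8
time: 22.32
position: [0.4882, -0.1256, 0.0896]
tool_rot: [0.0, 0.707, 0.708, 0.0]
force: [-0.3, -0.5, -2.5]
finger_gap: 0.0546
grip_force: 24.8
```

```bash
python3 -m pendant '[0,0,-0.001,0,0,0, 0,0,-0.001,0,0,0, 0,0,0,0,0,0, 0,0,0,0,0,0, 0,0,0,0,0,0, 0,0,0,0,0,0, 0,0,0,0,0,0, 0,0,0,0,0,0, 0,0,0,0,0,0, 0,0,0,0,0,0]'
```

```text
time: 23.15
position: [0.4883, -0.1256, 0.0888]
tool_rot: [0.0, 0.707, 0.708, 0.0]
force: [-0.8, -0.2, 6.0]
finger_gap: 0.0545
grip_force: 24.9
```

```bash
python3 -m pendant '[0,0,0,0,0,0, 0,0,0,0,0,0, 0,0,0,0,0,0, 0,0,0,0,0,0, 0,0,0.02,0,0,0, 0,0,0.05,0,0,0, 0,0,0.06,0,0,0, 0,0,0.05,0,0,0, 0,0,0.022,0,0,0, 0,0,0,0,0,0]' -1; python3 -m pendant '[0,0,0,0,0,0.02, 0,0,0,0,0,0.06, 0.01,-0.01,0,0,0,0.08, 0.02,-0.02,0,0,0,0.08, 0.03,-0.03,0,0,0,0.08, 0.03,-0.02,0,0,0,0.08, 0.02,-0.015,0,0,0,0.08, 0.015,-0.005,0,0,0,0.08, 0,0,0,0,0,0.08, 0,0,0,0,0,0.08]';  python3 -m pendant '[0,0,0,0,0,0.08, 0,0,0,0,0,0.08, 0,0,0,0,0,0.08, 0,0,0,0,0,0.06, 0,0,0,0,0,0.0272, 0,0,0,0,0,0, 0,0,0,0,0,0, 0,0,0,0,0,0, 0,0,0,0,0,0, 0,0,0,0,0,0]'; python3 - <<'E'
from bench import bot
from h import *
s=bot.read_state(); c=bot.camera("wrist")
print({k:np.round(s[k],4).tolist() for k in ("time","position","tool_rot","joint_pos")})
ims=[]
for X,D in (([.4887,-.036,.186],.058),([.488,-.126,.139],.057),([.6105,-.186,.089],.06),([.4875,-.216,.02],.072)):
    o,im=wfind(s,c,X,D); print(o); ims.append(cv2.resize(im,(160,160)))
v=np.vstack([c["frame"],np.hstack(ims)])
cv2.imwrite("pics/w7.png",v[:,:,::-1])
E
```

```text
time: 23.98
position: [0.4901, -0.1259, 0.2126]
tool_rot: [0.003, 0.707, 0.707, 0.002]
force: [0.5, -0.2, -0.2]
finger_gap: 0.0877
grip_force: 0.0
time: 24.82
position: [0.5626, -0.1858, 0.2071]
tool_rot: [-0.002, 0.239, 0.971, 0.0]
force: [-0.3, 0.4, -0.1]
finger_gap: 0.0883
grip_force: 0.0
time: 25.65
position: [0.5631, -0.1856, 0.2094]
tool_rot: [-0.0, -0.001, 1.0, -0.0]
force: [0.5, -0.2, 0.1]
finger_gap: 0.0882
grip_force: 0.0
{'time': 25.65, 'position': [0.5631, -0.1856, 0.2094], 'tool_rot': [-0.0002, -0.0007, 1.0, -0.0], 'joint_pos': [0.718, 0.8164, -0.8909, 1.6768, 0.7303, 1.0149, 1.1456]}
[[ 0.4847 -0.0365  0.0581]]
[[ 0.4872 -0.1292  0.0561]
 [ 0.4878 -0.1282  0.0561]]
[[ 0.6112 -0.1858  0.0579]
 [ 0.6112 -0.1848  0.0601]]
[[ 0.4872 -0.2152  0.0709]
 [ 0.4872 -0.2158  0.0713]]
```

View pics/w7.png

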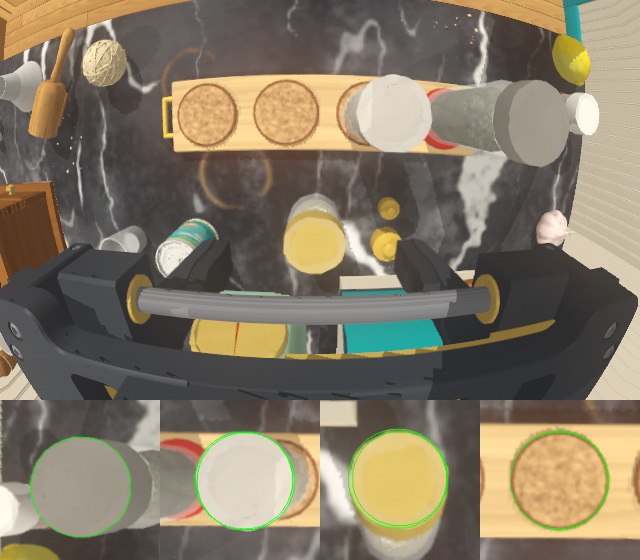

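The jars stand on red and m1. The low jar (brass lid) reads (0.611,-0.1855), and m2 is at (0.4872,-0.2155). The mid jar seems about 3 mm low in y, so I'll measure low from straight above before gripping.

```bash
python3 -m pendant '[0.02,0,0,0,0,0, 0.035,0,-0.01,0,0,0, 0.02,0,-0.02,0,0,0, 0.008,0,-0.02,0,0,0, 0,0,-0.02,0,0,0, 0,0,-0.01,0,0,0, 0,0,0,0,0,0, 0,0,0,0,0,0, 0,0,0,0,0,0, 0,0,0,0,0,0]' -1; python3 -m pendant '[0,0,0,0,0,0, 0,0,0,0,0,0, 0,0,0,0,0,0, 0,0,0,0,0,0, 0,0,0,0,0,0, 0,0,0,0,0,0, 0,0,0,0,0,0, 0,0,0,0,0,0, 0,0,0,0,0,0, 0,0,0,0,0,0]'; python3 - <<'E'
from bench import bot
from h import *
s=bot.read_state(); c=bot.camera("wrist")
print(np.round(s["position"],4))
for X,D in (([.4887,-.036,.186],.058),([.488,-.126,.139],.057),([.612,-.186,.089],.06),([.4875,-.216,.02],.072)):
    o,im=wfind(s,c,X,D); print(o)
    if D==.06: cv2.imwrite("pics/w8.png",cv2.resize(np.hstack([c["frame"][150:350],cv2.resize(im,(200,200))]),None,fx=.9,fy=.9)[:,:,::-1])
E
```

```text
time: 26.53
position: [0.6131, -0.1857, 0.1625]
tool_rot: [0.001, -0.001, 1.0, -0.0]
force: [-0.6, -0.1, -0.0]
finger_gap: 0.088
grip_force: 0.0
time: 27.37
position: [0.6129, -0.1856, 0.1616]
tool_rot: [-0.0, -0.001, 1.0, 0.0]
force: [-0.1, -0.0, -0.5]
finger_gap: 0.0882
grip_force: 0.0
[ 0.6129 -0.1856  0.1616]
[[ 0.4872 -0.036   0.0591]
 [ 0.4867 -0.0345  0.0553]]
[[ 0.4858 -0.1288  0.0594]
 [ 0.5108 -0.1388  0.0583]]
[[ 0.6102 -0.1848  0.059 ]
 [ 0.6118 -0.1858  0.0579]]
[[ 0.4878 -0.2158  0.0718]
 [ 0.4878 -0.2158  0.0708]]
```

View pics/w8.png

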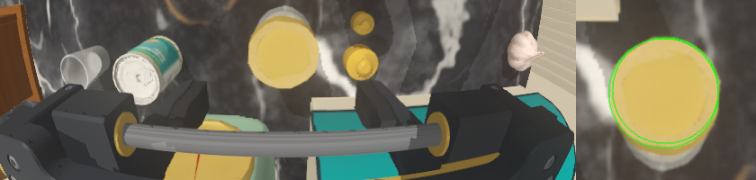

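The brass lid shows at about (315,203) in the full frame, measured at x≈0.611, y≈-0.1855, so the TCP is on it to within a millimetre or two. Descending and gripping.

```bash
python3 -m pendant '[-0.002,0.0005,0,0,0,0, 0,0,-0.015,0,0,0, 0,0,-0.03,0,0,0, 0,0,-0.04,0,0,0, 0,0,-0.045,0,0,0, 0,0,-0.04,0,0,0, 0,0,-0.025,0,0,0, 0,0,-0.0145,0,0,0, 0,0,0,0,0,0, 0,0,0,0,0,0]' -1; python3 -m pendant '[0,0,0,0,0,0, 0,0,0,0,0,0, 0,0,0,0,0,0, 0,0,0,0,0,0, 0,0,0,0,0,0, 0,0,0,0,0,0, 0,0,0,0,0,0, 0,0,0,0,0,0, 0,0,0,0,0,0, 0,0,0,0,0,0]' 1 20;  python3 -m pendant '[0,0,0.01,0,0,0, 0,0,0.025,0,0,0, 0,0,0.04,0,0,0, 0,0,0.05,0,0,0, 0,0,0.05,0,0,0, 0,0,0.035,0,0,0, 0,0,0.02,0,0,0, 0,0,0.01,0,0,0, 0,0,0,0,0,0, 0,0,0,0,0,0]'
```

```text
time: 28.25
position: [0.6122, -0.1851, 0.0363]
tool_rot: [0.0, -0.001, 1.0, 0.0]
force: [0.1, 0.7, 0.8]
finger_gap: 0.0885
grip_force: 0.0
time: 29.08
position: [0.6122, -0.1852, 0.0366]
tool_rot: [0.0, -0.001, 1.0, 0.0]
force: [-1.1, 0.6, 6.1]
finger_gap: 0.0587
grip_force: 20.0
time: 29.92
position: [0.611, -0.1857, 0.179]
tool_rot: [-0.001, -0.001, 1.0, -0.0]
force: [0.2, 0.5, -2.1]
finger_gap: 0.0587
grip_force: 20.0
```

```bash
python3 -m pendant '[0,0,0,0,0,-0.02, 0,-0.01,0,0,0,-0.06, 0,-0.02,0,0,0,-0.08, 0,-0.0205,0,0,0,-0.08, -0.01,0,0,0,0,-0.08, -0.02,0,0,0,0,-0.08, -0.03,0,0,0,0,-0.08, -0.04,0,0,0,0,-0.08, -0.04,0,0,0,0,-0.08, -0.035,0,0,0,0,-0.08]';  python3 -m pendant '[-0.022,0,0,0,0,-0.08, -0.01,0,0,0,0,-0.08, 0,0,0,0,0,-0.08, 0,0,0,0,0,-0.06, 0,0,0,0,0,-0.0272, 0,0,0,0,0,0, 0,0,0,0,0,0, 0,0,0,0,0,0, 0,0,0,0,0,0, 0,0,0,0,0,0]'; python3 - <<'E'
from bench import bot
from h import *
s=bot.read_state(); c=bot.camera("wrist")
print({k:np.round(s[k],4).tolist() for k in ("time","position","tool_rot","joint_pos")})
ims=[]
for X,D in (([.4887,-.036,.186],.058),([.488,-.126,.139],.057),([.4878,-.2155,.23],.06)):
    o,im=wfind(s,c,X,D); print(o); ims.append(cv2.resize(im,(160,160)))
v=np.vstack([c["frame"],cv2.resize(np.hstack(ims),(640,200))])
cv2.imwrite("pics/w9.png",v[:,:,::-1])
E
```

```text
time: 30.75
position: [0.5038, -0.2156, 0.1782]
tool_rot: [-0.002, 0.516, 0.856, -0.001]
force: [0.2, 0.3, -1.1]
finger_gap: 0.0588
grip_force: 20.0
time: 31.58
position: [0.4874, -0.2156, 0.1797]
tool_rot: [-0.0, 0.706, 0.708, -0.0]
force: [-0.2, -0.0, -1.7]
finger_gap: 0.0591
grip_force: 20.0
{'time': 31.5833, 'position': [0.4874, -0.2156, 0.1797], 'tool_rot': [-0.0002, 0.7064, 0.7078, -0.0], 'joint_pos': [0.6066, 0.6837, -0.4558, 1.8947, 0.4642, 0.6694, -0.1289]}
[]
[[ 0.4872 -0.1288  0.056 ]
 [ 0.4878 -0.1282  0.056 ]]
[[ 0.4886 -0.2098  0.0601]
 [ 0.486  -0.2082  0.0555]]
```

View pics/w9.png

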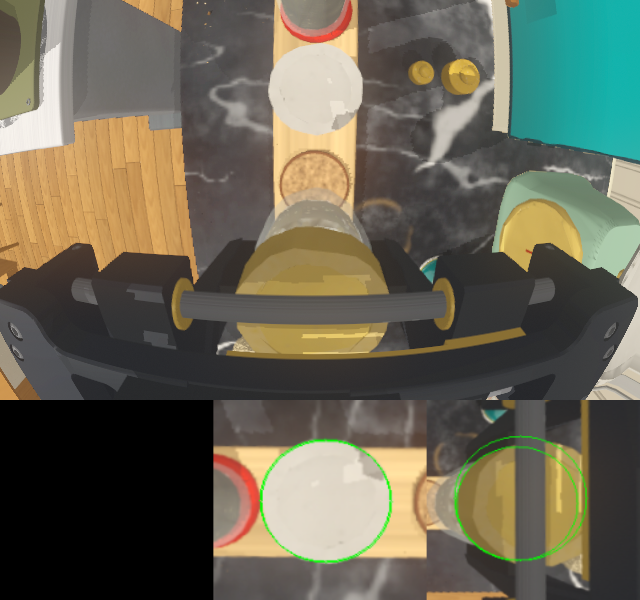

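The mid jar stands at (0.4875,-0.1285). The held low jar seems a couple of mm toward +y of the TCP, so I'll shift by -2 mm and lower onto m2.

```bash
python3 -m pendant '[0.0005,-0.003,0,0,0,0, 0,0,-0.015,0,0,0, 0,0,-0.03,0,0,0, 0,0,-0.04,0,0,0, 0,0,-0.045,0,0,0, 0,0,-0.035,0,0,0, 0,0,-0.02,0,0,0, 0,0,-0.012,0,0,0, 0,0,-0.005,0,0,0, 0,0,0,0,0,0]';  python3 -m pendant '[0,0,0,0,0,0, 0,0,-0.001,0,0,0, 0,0,-0.001,0,0,0, 0,0,-0.001,0,0,0, 0,0,0,0,0,0, 0,0,0,0,0,0, 0,0,0,0,0,0, 0,0,0,0,0,0, 0,0,0,0,0,0, 0,0,0,0,0,0]'
```

```text
time: 32.47
position: [0.4878, -0.2173, 0.0582]
tool_rot: [-0.0, 0.706, 0.708, -0.0]
force: [0.9, 0.7, -1.9]
finger_gap: 0.0588
grip_force: 20.0
time: 33.3
position: [0.4879, -0.2174, 0.057]
tool_rot: [0.0, 0.707, 0.708, 0.0]
force: [0.7, 0.0, -1.9]
finger_gap: 0.0588
grip_force: 20.0
```

```bash
python3 -m pendant '[0,0,-0.001,0,0,0, 0,0,-0.001,0,0,0, 0,0,0,0,0,0, 0,0,0,0,0,0, 0,0,0,0,0,0, 0,0,0,0,0,0, 0,0,0,0,0,0, 0,0,0,0,0,0, 0,0,0,0,0,0, 0,0,0,0,0,0]'
```

```text
time: 34.13
position: [0.4879, -0.2175, 0.0565]
tool_rot: [0.0, 0.707, 0.708, -0.0]
force: [-1.6, 0.7, 8.0]
finger_gap: 0.0587
grip_force: 20.0
```

```bash
python3 -m pendant '[0,0,0,0,0,0, 0,0,0,0,0,0, 0,0,0,0,0,0, 0,0,0.02,0,0,0, 0,0,0.05,0,0,0, 0,0,0.065,0,0,0, 0,0,0.065,0,0,0, 0,0,0.06,0,0,0, 0,0,0.04,0,0,0, 0,0,0,0,0,0]' -1; python3 - <<'E'
from bench import bot
from h import *
s=bot.read_state(); c=bot.camera("wrist")
print(np.round(s["position"],4))
for X,D in (([.4887,-.036,.186],.058),([.488,-.126,.139],.057),([.488,-.216,.109],.06)): print(wfind(s,c,X,D)[0])
E
python3 -m pendant '[0,0.02,0,0,0,0.02, 0,0.045,0,0,0,0.06, 0,0.06,0,0,0,0.08, 0,0.066,0,0,0,0.08, 0,0.066,0,0,0,0.08, 0,0.066,0,0,0,0.08, 0,0.066,0,0,0,0.08, 0,0.066,0,0,0,0.08, 0,0.066,0,0,0,0.08, 0,0.055,0,0,0,0.08]';  python3 -m pendant '[0,0.03,0,0,0,0.08, 0,0.01,0,0,0,0.08, 0,0,0,0,0,0.08, 0,0,0,0,0,0.06, 0,0,0,0,0,0.0272, 0,0,0,0,0,0, 0,0,0,0,0,0, 0,0,0,0,0,0, 0,0,0,0,0,0, 0,0,0,0,0,0]'; python3 - <<'E'
from bench import bot
from h import *
s=bot.read_state(); c=bot.camera("wrist")
print({k:np.round(s[k],4).tolist() for k in ("time","position","tool_rot","joint_pos")})
ims=[]
for X,D in (([.488,-.036,.186],.058),([.488,-.126,.139],.057),([.488,-.216,.109],.06),([.458,.1535,.069],.053)):
    o,im=wfind(s,c,X,D); print(o); ims.append(cv2.resize(im,(160,160)))
v=np.vstack([c["frame"],np.hstack(ims)])
cv2.imwrite("pics/w10.png",v[:,:,::-1])
E
```

```text
time: 34.97
position: [0.4909, -0.218, 0.2406]
tool_rot: [0.004, 0.707, 0.707, 0.002]
force: [-0.4, 0.5, -0.0]
finger_gap: 0.0881
grip_force: 0.0
[ 0.4909 -0.218   0.2406]
[]
[[ 0.4872 -0.1282  0.056 ]
 [ 0.4878 -0.1278  0.0571]]
[[ 0.4862 -0.2168  0.0623]
 [ 0.4858 -0.2162  0.0612]]
time: 35.85
position: [0.4857, 0.1318, 0.2342]
tool_rot: [-0.002, 0.237, 0.972, -0.0]
force: [0.8, -0.3, -0.2]
finger_gap: 0.0882
grip_force: 0.0
time: 36.68
position: [0.4877, 0.1522, 0.2355]
tool_rot: [-0.0, -0.001, 1.0, -0.0]
force: [0.0, -0.3, 0.3]
finger_gap: 0.088
grip_force: 0.0
{'time': 36.6833, 'position': [0.4877, 0.1522, 0.2355], 'tool_rot': [-0.0002, -0.0007, 1.0, -0.0001], 'joint_pos': [0.1552, 0.6838, -0.9219, 1.8882, 0.6837, 0.9217, 0.4733]}
[[ 0.4855 -0.035   0.058 ]]
[[ 0.4872 -0.1268  0.057 ]
 [ 0.4878 -0.1268  0.0582]]
[[ 0.4868 -0.2178  0.0588]
 [ 0.4862 -0.2172  0.0612]]
[[0.459  0.1545 0.0543]
 [0.459  0.1545 0.0554]]
```

View pics/w10.png

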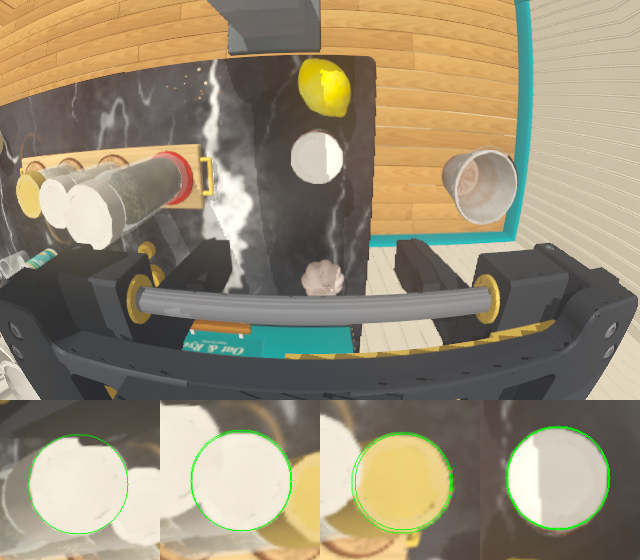

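All three placed jars are within about 3 mm of their mats. The tiny jar lid is at (317,158), i.e. (0.459,0.1545), with the lemon at (327,85) clear of the fingers. Going down to it.

```bash
python3 -m pendant '[-0.01,0.002,0,0,0,0, -0.02,0.002,-0.01,0,0,0, -0.013,0,-0.03,0,0,0, -0.005,0,-0.05,0,0,0, 0,0,-0.05,0,0,0, 0,0,-0.05,0,0,0, 0,0,-0.04,0,0,0, 0,0,-0.02,0,0,0, 0,0,0,0,0,0, 0,0,0,0,0,0]' -1; python3 -m pendant '[0,0,-0.015,0,0,0, 0,0,-0.025,0,0,0, 0,0,-0.03,0,0,0, 0,0,-0.025,0,0,0, 0,0,-0.015,0,0,0, 0,0,-0.006,0,0,0, 0,0,0,0,0,0, 0,0,0,0,0,0, 0,0,0,0,0,0, 0,0,0,0,0,0]' ;  python3 -m pendant '[0,0,0,0,0,0, 0,0,0,0,0,0, 0,0,0,0,0,0, 0,0,0,0,0,0, 0,0,0,0,0,0, 0,0,0,0,0,0, 0,0,0,0,0,0, 0,0,0,0,0,0, 0,0,0,0,0,0, 0,0,0,0,0,0]' 1 20
```

```text
time: 37.57
position: [0.4585, 0.1548, 0.0858]
tool_rot: [-0.0, -0.001, 1.0, -0.0]
force: [-0.6, 0.2, -0.2]
finger_gap: 0.0883
grip_force: 0.0
time: 38.4
position: [0.4596, 0.1548, 0.017]
tool_rot: [0.001, -0.001, 1.0, 0.0]
force: [-0.8, 0.0, -0.2]
finger_gap: 0.088
grip_force: 0.0
time: 39.23
position: [0.4591, 0.1547, 0.0162]
tool_rot: [0.0, -0.001, 1.0, 0.0]
force: [0.4, 0.2, 0.8]
finger_gap: 0.053
grip_force: 19.7
```

```bash
python3 -m pendant '[0,0,0.01,0,0,0, 0,0,0.03,0,0,0, 0,0,0.05,0,0,0, 0,0,0.06,0,0,0, 0,0,0.06,0,0,0, 0,0,0.06,0,0,0, 0,0,0.05,0,0,0, 0,0,0.04,0,0,0, 0,0,0.023,0,0,0, 0,0,0,0,0,0]'; python3 -m pendant '[0,-0.015,0,0,0,-0.02, 0,-0.03,0,0,0,-0.06, 0.005,-0.045,0,0,0,-0.08, 0.01,-0.055,0,0,0,-0.08, 0.01,-0.055,0,0,0,-0.08, 0.01,-0.055,0,0,0,-0.08, 0.01,-0.055,0,0,0,-0.08, 0.0015,-0.055,0,0,0,-0.08, 0,-0.055,0,0,0,-0.08, 0,-0.055,0,0,0,-0.08]'; python3 -m pendant '[0,-0.055,0,0,0,-0.08, 0,-0.055,0,0,0,-0.08, 0,-0.055,0,0,0,-0.08, 0,-0.05,0,0,0,-0.06, 0,-0.04,0,0,0,-0.0272, 0,-0.025,0,0,0,0, 0,-0.013,0,0,0,0, 0,0,0,0,0,0, 0,0,0,0,0,0, 0,0,0,0,0,0]'
```

```text
time: 40.07
position: [0.4599, 0.1552, 0.2488]
tool_rot: [0.002, -0.001, 1.0, 0.001]
force: [1.2, -1.1, -1.8]
finger_gap: 0.0537
grip_force: 19.7
time: 40.9
position: [0.4849, -0.1329, 0.2441]
tool_rot: [-0.002, 0.517, 0.856, -0.001]
force: [0.3, 0.3, -1.9]
finger_gap: 0.0538
grip_force: 19.7
time: 41.73
position: [0.4868, -0.3043, 0.2454]
tool_rot: [-0.001, 0.706, 0.708, 0.0]
force: [0.6, -0.2, -1.6]
finger_gap: 0.0534
grip_force: 19.7
```

```bash
python3 -m pendant '[0,0,0,0,0,0, 0,0,-0.02,0,0,0, 0,0,-0.04,0,0,0, 0,0,-0.05,0,0,0, 0,0,-0.05,0,0,0, 0,0,-0.05,0,0,0, 0,0,-0.04,0,0,0, 0,0,-0.03,0,0,0, 0,0,-0.015,0,0,0, 0,0,0,0,0,0]'; python3 -m pendant '[0,0,-0.015,0,0,0, 0,0,-0.02,0,0,0, 0,0,-0.01,0,0,0, 0,0,-0.004,0,0,0, 0,0,-0.002,0,0,0, 0,0,-0.001,0,0,0, 0,0,0,0,0,0, 0,0,0,0,0,0, 0,0,0,0,0,0, 0,0,0,0,0,0]'
```

```text
time: 42.57
position: [0.4863, -0.3048, 0.0674]
tool_rot: [-0.002, 0.706, 0.708, -0.0]
force: [-0.2, -1.2, -0.8]
finger_gap: 0.054
grip_force: 19.7
time: 43.4
position: [0.4871, -0.3064, 0.038]
tool_rot: [0.0, 0.707, 0.708, 0.0]
force: [0.3, -0.4, -2.2]
finger_gap: 0.0534
grip_force: 19.7
```

```bash
python3 -m pendant '[0,0,-0.001,0,0,0, 0,0,-0.001,0,0,0, 0,0,-0.001,0,0,0, 0,0,0,0,0,0, 0,0,0,0,0,0, 0,0,0,0,0,0, 0,0,0,0,0,0, 0,0,0,0,0,0, 0,0,0,0,0,0, 0,0,0,0,0,0]'
```

```text
time: 44.23
position: [0.487, -0.3063, 0.0361]
tool_rot: [0.0, 0.707, 0.708, 0.0]
force: [-2.3, 0.2, 5.1]
finger_gap: 0.0532
grip_force: 19.8
```

It touches down. Release, rise, back off, and inspect everything.

```bash
python3 -m pendant '[0,0,0,0,0,0, 0,0,0,0,0,0, 0,0,0,0,0,0, 0,0,0.02,0,0,0, 0,0,0.05,0,0,0, 0,0,0.065,0,0,0, 0,0,0.065,0,0,0, 0,0,0.065,0,0,0, 0,0,0.05,0,0,0, 0,0,0.02,0,0,0]' -1; python3 -m pendant '[0,-0.02,0,0,0,0, 0,-0.04,0,0,0,0, -0.01,-0.05,0,0,0,0, -0.02,-0.05,0,0,0,0, -0.03,-0.05,0,0,0,0, -0.03,-0.04,0,0,0,0, -0.02,-0.03,0,0,0,0, -0.01,-0.02,0,0,0,0, 0,0,0,0,0,0, 0,0,0,0,0,0]'; python3 -m pendant '[0,0,0,0,0,0, 0,0,0,0,0,0, 0,0,0,0,0,0, 0,0,0,0,0,0, 0,0,0,0,0,0, 0,0,0,0,0,0, 0,0,0,0,0,0, 0,0,0,0,0,0, 0,0,0,0,0,0, 0,0,0,0,0,0]'; python3 - <<'E'
from bench import bot
from h import *
s=bot.read_state(); c=bot.camera("top")
print({k:np.round(s[k],4).tolist() for k in ("time","position","tool_rot","force")})
f=c["frame"]; S=8; vis=cv2.resize(f[150:290,230:430],None,fx=4,fy=4,interpolation=cv2.INTER_CUBIC)[:,:,::-1].copy()
for n,X,D in (("tall",(.493,-.0335,.186),.058),("mid",(.493,-.1235,.139),.057),("low",(.4925,-.2135,.109),.06),("tiny",(.492,-.303,.089),.053),("glass",(.6489,-.4324,.061),.048)):
    u,v=np.round(proj(c,X)).astype(int); r=512*D/2/(1.1747-X[2]); h=22
    crop=cv2.resize(f[v-h:v+h+1,u-h:u+h+1],None,fx=S,fy=S,interpolation=cv2.INTER_CUBIC)
    H=cv2.HoughCircles(cv2.GaussianBlur(cv2.cvtColor(crop,cv2.COLOR_RGB2GRAY),(9,9),0),cv2.HOUGH_GRADIENT,1,300,param1=60,param2=8,minRadius=int(S*r*.94),maxRadius=int(S*r*1.06))
    if H is None: print(n,"none");continue
    x,y,rr=H[0][0]; uu,vv=u-h+(x+.5)/S-.5,v-h+(y+.5)/S-.5
    print(n,np.round(ray(c,uu,vv,X[2])-X,4)); cv2.circle(vis,(int((uu-230)*4),int((vv-150)*4)),int(rr/S*4),(0,255,0),1)
cv2.imwrite("pics/final.png",vis)
E
```

```text
time: 45.07
position: [0.4891, -0.3067, 0.2425]
tool_rot: [0.004, 0.707, 0.708, 0.001]
force: [1.6, -0.5, -0.6]
finger_gap: 0.0881
grip_force: 0.0
time: 45.9
position: [0.4149, -0.4859, 0.2361]
tool_rot: [-0.001, 0.707, 0.707, 0.001]
force: [-1.2, 1.3, 0.0]
finger_gap: 0.0882
grip_force: 0.0
time: 46.73
position: [0.415, -0.4863, 0.237]
tool_rot: [0.0, 0.707, 0.708, 0.0]
force: [-0.9, -0.5, -0.5]
finger_gap: 0.0885
grip_force: 0.0
{'time': 46.7333, 'position': [0.415, -0.4863, 0.237], 'tool_rot': [0.0001, 0.7066, 0.7076, 0.0001], 'force': [-0.9096, -0.4547, -0.486]}
tall [-0.0075 -0.0037 -0.    ]
mid [-0.0016 -0.0028  0.    ]
low [-0.0021 -0.0016 -0.    ]
tiny [-0.0029 -0.003  -0.    ]
glass [-0.0005 -0.0011 -0.    ]
```

View pics/final.png

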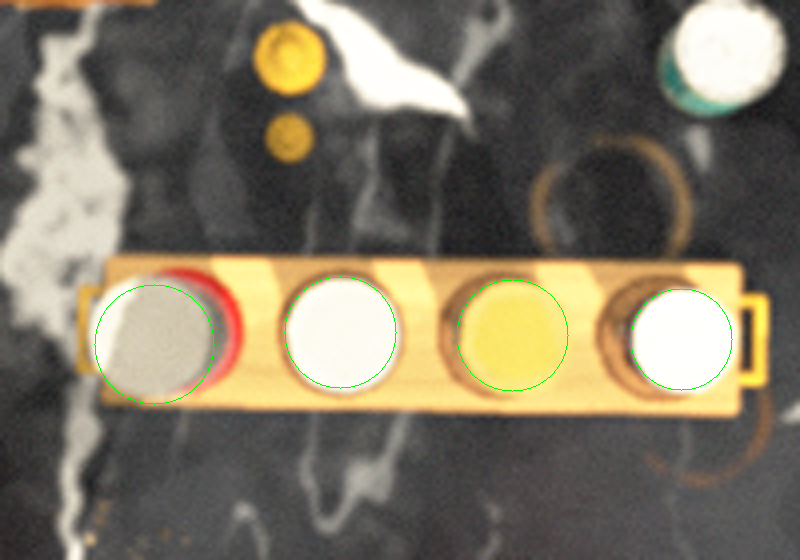

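The final top view shows each jar standing on its mat, in order from red: tall at (152,340), mid at (340,333), brass at (512,335) and tiny at (681,340). All are within about 3–4 mm of centre after parallax, and the glass has not moved. Handing in.

```bash
python3 -c "
from bench import bot
print(bot.hand_in())"
```

```text
the job is handed in; nothing more can be done
None
```

All four jars stand upright on their mats in height order from the red mat, within about 4 mm of centre by my last camera measurements. The glass is where it was, the gripper is open and clear of everything, and I handed the job in at about 47 s; no verdict was returned.

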